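# Feed a mounted specimen down the chute into the escapement

### The job

Load the large white mounted specimen into the feed chute: lay it flat in the wide upper end of the chute and let go of it, then push it down the slope from behind, through the two sprung side rollers, until it sits against the orange sprung stop. Press it home so that the stop clearly gives by about 4 mm, hold that for a moment, but do not drive the stop to the end of its travel; then take the hand away. Push gently, never forcing the specimen or the chute, and leave the other things on the bench where they are.

Things in the scene. Friction and masses are not known exactly. Their poses are not given: they have to be found in the camera images.
- white_specimen: the large white round specimen puck (the only white one), 40 mm in diameter, 18 mm high, standing flat on the bench among two smaller green pucks. Origin: centre of its underside (within 1 mm), z up along its axis.
- chute: aluminium feed chute on a dark base plate (250 x 90 mm), fixed. Origin: on the bench under its middle; x is level and points downhill, z up. The floor slopes down toward +x by 0.26 rad and is 260 mm long along the slope; its surface is 60 mm above the bench at the middle. The channel is centred on y = 0; slick side walls 5 mm thick stand 9 mm above the floor.
- loading_end (a point): centre of the floor of the wide loading end, 95 mm uphill of the middle along the slope. The channel is 60 mm wide inside here (from 130 to 60 mm uphill), tapers to 45 mm at 33 mm uphill and stays so below. A blue lip, 6 mm high and 4 mm thick, closes the upper end. The puck does not slide by its own weight; fingers that sink while pushing jam it on the floor.
- floor_middle (a point): point on the floor at the middle of the chute, 60 mm above the bench. Somewhere from 20 to 65 mm downhill of it along the slope (set anew each time, not measured) is the line of two white side rollers, 10 mm in diameter, 11 to 20 mm above the floor, 33 mm free between them at rest, their arms up to 28 mm high. Pushing the puck between them takes up to about 3.5 N.
- lower_end (a point): centre of the floor's lower edge, 130 mm downhill of the middle. The blue escapement head, up to 29 mm above the floor, clamped on the lower half, carries the rollers and, 27 mm beyond their line, the orange sprung stop. The rollers close behind the puck's widest part and push it on. Closed fingers up to 30 mm wide across the chute can follow between them.
- stop (a joint): travel of the orange stop down the slope, m: 0 = free, growing as the puck pushes it; 2.5 N per mm, ends at 8 mm. A puck let go past the rollers is held by them against the stop, which then reads about 1 to 2 mm. As the rollers help, the hand needs about 4 N on the puck for 2.5 mm, 7 N for 4 mm and 14 N for 6 mm.
- green_specimen: green specimen puck, 30 mm in diameter, 14 mm high; origin at the centre of its underside; to be left alone
- second_green_specimen: second green specimen puck, 30 mm in diameter, 13 mm high; origin at the centre of its underside; to be left alone
- canister: white canister with a black cap, 43 mm in diameter, 62 mm high; origin at the centre of its underside; to be left alone
- dish: open glass dish, 60 mm in diameter, 13 mm high; origin at the centre of its underside; to be left alone
Not all that is in view belongs to the job. Several things have the shape of the white_specimen; the one meant has the colours described above.

How it is judged:
On the way, in this order (a step that is already met when the one before it is completed fails the run):
1. the white specimen lies flat in the upper half of the chute, let go (angle between white_specimen's own z axis and vertical between 0.19 and 0.33 rad and y of white_specimen in the frame of chute between -0.012 and 0.012 m and x of white_specimen in the frame of chute between -0.13 and -0.02 m and z of white_specimen in the frame of chute above 0.04 m and contact force between the fingers and white_specimen below 0.1 N and linear speed of white_specimen below 0.02 m/s), for 0.1 s.
2. the specimen is pressed against the stop so that the stop gives by 2.5 to 6 mm, for 0.3 s (y of white_specimen in the frame of chute between -0.005 and 0.005 m and x of white_specimen in the frame of chute above 0.015 m and value of joint stop between 0.0025 and 0.006 m), for 0.3 s.
At the end, for the whole second after the job is handed in: The white specimen lies flat on the chute's floor (tilted 0.19 to 0.33 rad with it), within 5 mm of the channel's centre line, past the rollers and resting on the stop, which it keeps pressed in by 0.5 to 3 mm; it is let go and at rest (angle between white_specimen's own z axis and vertical between 0.19 and 0.33 rad and y of white_specimen in the frame of chute between -0.005 and 0.005 m and x of white_specimen in the frame of chute above 0.015 m and value of joint stop between 0.0005 and 0.003 m and linear speed of white_specimen below 0.01 m/s and contact force between the fingers and white_specimen below 0.1 N); the robot touches nothing.
It fails at once if the stop is driven toward the end of its travel (more than 6 mm) (value of joint stop above 0.006 m).
It fails at once if the robot presses on the chute or escapement with more than 25 N (contact force between the arm and chute above 25 N).
It fails at once if the fingers press on the chute or escapement with more than 25 N (contact force between the fingers and chute above 25 N).
It fails at once if the specimen is forced: in the lower half of the chute the fingers push it with more than 16 N (x of white_specimen in the frame of chute above -0.01 m and y of white_specimen in the frame of chute between -0.02 and 0.02 m and angle between white_specimen's own z axis and vertical above 0.15 rad and contact force between the fingers and white_specimen above 16 N).
It fails at once if another specimen, the canister or the dish is moved more than 15 mm (distance of any of green_specimen, second_green_specimen, canister, dish from where it was at the start of the episode above 0.015 m).
It also fails if it takes over 72 s, if anything falls off the work surface, if the arm or the gripper's body presses on something with over 40 N, if the wrist force passes 120 N, or if a joint passes its speed limit or range.

### The arm

A 6-joint arm with a two-finger parallel gripper is mounted at the origin on a cart in front of the work surface, level with it; the furniture and walls round the work are solid. World frame = base frame: x ahead of the robot, y to its left, z up, the work surface at z = 0. Lengths are in m, angles in rad, forces in N, time in s.
With the tool pointing down it reaches from about 0.425 to 0.95 m from the base axis. Payload 3.5 kg.
Tool frame: the origin (TCP) lies midway between the tips of the shut fingers; the grasp point (between the pads) lies 19 mm behind it (ctrl.pinch_z is the distance from the TCP to the grasp point, in m); z points along the fingers, y is the line along which they close (so a half turn about z gives the same grasp; the last joint's range is limited). The gripper opens to 85 mm and grips with 20 to 120 N. Pads are 22 mm wide; open, the fingers measure 114 mm over their backs; the gripper's body (76 mm by 85 mm) begins 54 mm behind the grasp point. The pads swing forward as they close: fully open they stand 13 mm farther back than shut.
Start: joints at [1.129, 0.286, 1.577, -0, 1.279, -0.15], TCP at [0.194, 0.646, 0.231] pointing down, gripper open.
Joint ranges: [-2.77, 2.77], [-0.9, 2.22], [0.21, 2.48], [-1.53, 4.67], [0.24, 2.81], [-2.84, 2.84]. Speed limits (rad/s): [2.79, 2.79, 3.14, 3.14, 3.14, 3.14].

### API

Orientations are given as a unit quaternion [x, y, z, w].
In Python, from plant import get_state, viewer, sign_off, ctrl gives the robot as it stands. The module is installed in compiled form; this text tells all that it offers.
- The arm moves only by the shell command python3 -m handwheel 'ROWS' [FORCE]. ROWS is JSON, a list that holds one entry, the list of rows, each a list of 5 numbers: the finger opening in m, from 0 to 0.0854, then the shift along the tool's x, y, z in m, then the turn about the tool's z in degrees. In form: [[[claw, x, y, z, spin], ...]]. A call has 1 to 12 rows; each row shifts and turns the commanded pose from where the row before left it, along the tool's axes as they then stand; what a row does not reach is not made up. A row lasts 1/12 s, in which the tool goes at most 41.7 mm and 7.16 degrees, less where a joint would pass 70% of its speed; a pose out of reach is approached as far as the arm can. A call is refused whole if a number of a shift passes 0.0417 or a number of a turn 7.16, either way. A call with a gripper value outside its range is refused whole. The fingers move at their own pace and stop on an object; FORCE is the grip in N (left out, the last holds). Time passes only in rows, so rows that do not move let the fingers close. It gives the time, the measured TCP pose, the force, the opening and the grip force at its end, in the units of the state.
- get_state(): the state, without advancing time (a new reading comes with each control period).
- viewer.read_camera(name): name is "side" or "top"; returns the picture (480x640x3 uint8, blue, green, red); there is no depth.
- viewer.camera_params(name): a dict with "fov_y" (degrees; the focal length in pixels is half the picture's height over the tangent of half this angle, whatever the lens; pixels are square), "cx", "cy" (the principal point, pixels), "k1" (the pictures are not rectified: a ray, as slopes to the right and down, at radius r is drawn at 1 + k1 r^2 times it, then the intrinsics apply), "xyz" and "attitude" of the camera in the world. Camera axes: x right, y up, looking along -z (the intrinsics and any distortion apply to the point x, -y, -z); pixel columns grow to the right and rows downward; lengths in m; the calibration is good to about 2 mm. A picture is of the moment at which its call begins. camera_params takes no time and is no camera call.
- sign_off(): hands the job in; it is judged then, once.
Trained networks look in the newest picture that a camera, given by its name, has taken for a name from the list of things; names that differ only in an ending like _2 or _b are one class to them, and where a whole thing is asked for, a point or a joint stands for the part that bears it (a point fixed in the world has none). Each returns a list of dicts, best first, with "confidence" (0 to 1); they miss things now and then, are a little off and sometimes report something else, mostly with a low value. They report only what shows in the picture. A call takes as long as a camera call. They do not tell look-alikes from the thing itself.
- viewer.look_for(camera, name): "extent" ([left, top, width, height] as shares, 0 to 1, of the picture: columns of its width, rows of its height, round what is visible of it).
- viewer.outline_of(camera, name): "mask" (480x640 bool, what is visible of it) and "extent" ([left, top, width, height] as shares, 0 to 1, of the picture: columns of its width, rows of its height, round what is visible of it).
- viewer.pinpoint(camera, name): "xy" ([column, row] as shares, 0 to 1, of the picture: columns of its width, rows of its height: a listed point, or the origin of a listed thing).
The state is a dict: "time": time; "qpos": joint angles; "dq": joint speeds; "joint_efforts": joint torques, N m; "eef_pos": TCP position; "tcp_rot": TCP orientation; "contact_force": force on the tool from outside, world axes, zero at the start; "wrist_torque": the same for the moment, N m; "opening": opening from 0.0 (shut) to 1.0 (fully open); "finger_force": force on a finger pad.
Only numpy, scipy, OpenCV 4.12 (cv2) and the standard library are available. Lean on these libraries where they do the work, as an engineer would, in place of code of your own. Each camera call takes 0.05 s, during which the arm holds its last target. There are 200 camera calls.

## Working session

There is one attempt and no reset: what is moved stays moved. The work goes in short steps, Python scripts to look and compute and a shell command to move; the robot and the scene stay as the last step left them, time stands still between calls to the robot, and variables do not carry over. Pictures are saved under pics/ and viewed, at most 12 in all, crops included, and the job is handed in when it is done.

```bash
mkdir -p pics; ls; cat > h.py <<'E'
import numpy as np, cv2
from plant import get_state, viewer, sign_off, ctrl
from scipy.spatial.transform import Rotation as R
def cam(n):
    p=viewer.camera_params(n); f=240/np.tan(np.radians(p["fov_y"])/2)
    return p,f,R.from_quat(p["attitude"]).as_matrix() if np.size(p["attitude"])==4 else np.array(p["attitude"])
def proj(n,X):
    p,f,M=cam(n); c=(np.atleast_2d(X)-p["xyz"])@M
    s=np.c_[c[:,0]/-c[:,2],c[:,1]/c[:,2]]; s=s*(1+p["k1"]*(s**2).sum(1,keepdims=True))
    return s*f+[p["cx"],p["cy"]]
def ray(n,uv):
    p,f,M=cam(n); K=np.array([[f,0,p["cx"]],[0,f,p["cy"]],[0,0,1.]])
    d=(np.array(uv,float)-[p["cx"],p["cy"]])/f; s=d.copy()
    for _ in range(30): s=d/(1+p["k1"]*(s@s))
    return np.array(p["xyz"]),M@np.array([s[0],-s[1],-1])
def onz(n,uv,z):
    o,d=ray(n,uv); return o+d*(z-o[2])/d[2]
E
python3 - <<'E'
from h import *
for n in ("side","top"):
    print(n,viewer.camera_params(n))
    cv2.imwrite(f"pics/{n}0.png",viewer.read_camera(n))
    for t in ["white_specimen","green_specimen","chute","loading_end","floor_middle","lower_end","canister","dish"]:
        r=viewer.pinpoint(n,t)
        print(t,[(np.round(np.array(q["xy"])*[640,480],1).tolist(),round(q["confidence"],2)) for q in r])
print(get_state(),ctrl.pinch_z)
E
```

```text
pics
side {'fov_y': 44.31946988552454, 'cx': 325.94532544752116, 'cy': 241.00395040673374, 'k1': 0.06471767708842803, 'xyz': array([ 0.58075951, -1.31560279,  0.99878842]), 'attitude': array([0.44974419, 0.00351723, 0.02544447, 0.89278798])}
white_specimen [([271.2, 402.2], 0.77), ([331.7, 346.8], 0.74), ([302.5, 380.4], 0.63), ([358.1, 364.1], 0.55), ([327.1, 299.7], 0.53)]
green_specimen []
chute [([321.7, 239.5], 0.66)]
loading_end [([311.6, 233.2], 0.87)]
floor_middle [([320.5, 222.7], 0.56), ([352.3, 405.5], 0.53)]
lower_end [([328.1, 205.0], 0.97)]
canister [([310.1, 178.9], 0.83)]
dish [([350.4, 404.9], 0.89)]
top {'fov_y': 55.61742468316465, 'cx': 321.96465482878256, 'cy': 243.2344791053118, 'k1': -0.08470375999476377, 'xyz': array([ 0.41779928, -0.07686329,  1.44505097]), 'attitude': array([-0.03474786,  0.03352654,  0.71034492, -0.7021956 ])}
white_specimen [([367.9, 247.9], 0.67), ([462.6, 276.8], 0.62), ([434.0, 217.1], 0.54), ([412.9, 235.6], 0.52), ([447.4, 260.3], 0.42), ([188.6, 275.3], 0.27)]
green_specimen [([387.5, 262.2], 0.54)]
chute [([285.8, 256.8], 0.96)]
load
[... 224 characters left out ...]
1.12897301e+00,  2.86292085e-01,  1.57667723e+00,  9.23845255e-06,
        1.27862441e+00, -1.49964984e-01]), 'dq': array([-3.43961006e-04,  1.20487971e-03,  3.83154123e-04, -1.70083440e-05,
       -2.48971837e-03,  3.50518293e-04]), 'joint_efforts': array([ 2.82588417e-05, -4.05956447e+01, -2.92947739e+01, -1.81039368e-04,
        4.77542344e-04,  1.44468949e-06]), 'eef_pos': array([0.19416205, 0.64646177, 0.2313425 ]), 'tcp_rot': array([ 1.45413099e-01,  9.89371028e-01,  7.77757661e-07, -4.38734081e-06]), 'contact_force': array([-0.11091343, -0.35849779, -0.37187217]), 'wrist_torque': array([-0.03580593, -0.00961486,  0.00792447]), 'finger_force': 0.0, 'opening': 0.9985344039792604} 0.0187
```

View pics/side0.png

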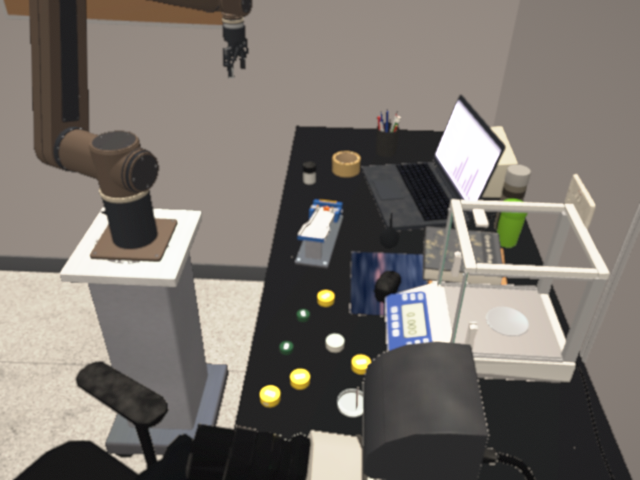

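View pics/top0.png

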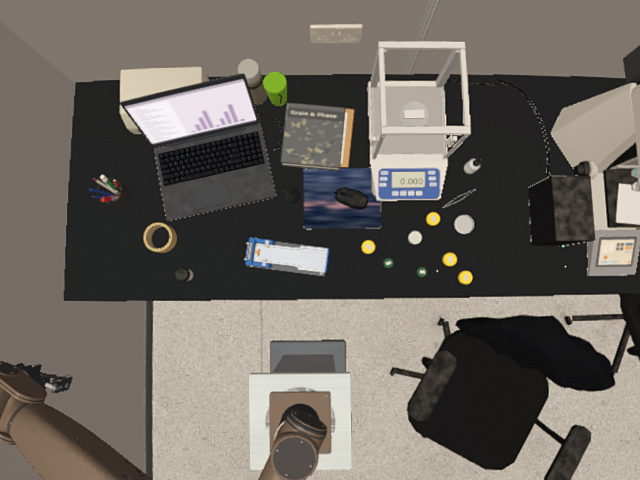

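The large pucks are yellow at top (368,247), (433,218), (450,260) and (465,278), plus one white at top (415,238) / side (335,342). Only that one is white, so it fits. The dish is at top (464,224), and the two small dark-green pucks are at (388,263) and (422,272). The chute runs from its loading end at top (318,260) to its head at (247,255). I'll confirm this in a crop and measure.

```bash
python3 - <<'E'
from h import *
a=cv2.imread("pics/top0.png");b=cv2.imread("pics/side0.png")
c=np.hstack([cv2.resize(a[195:295,350:482],None,fx=3,fy=3,interpolation=3),cv2.resize(b[270:370,270:402],None,fx=3,fy=3,interpolation=3)])
d=np.hstack([cv2.resize(a[228:283,240:340],None,fx=4,fy=4,interpolation=3)[:220],cv2.resize(b[190:270,285:355],None,fx=4,fy=4,interpolation=3)[:220]])
d=cv2.copyMakeBorder(d,0,0,0,792-d.shape[1],cv2.BORDER_CONSTANT)
cv2.imwrite("pics/crop1.png",np.vstack([c,d]))
# white puck: mask centroid of the whole visible; 
for n,uv,(x0,y0,x1,y1) in (("top",(415,238),(400,224,430,252)),("side",(335,342),(320,328,350,358))):
    im=a if n=="top" else b
    s=im[y0:y1,x0:x1].astype(int); m=(s.min(2)>110)&(s.max(2)-s.min(2)<60)
    ys,xs=np.nonzero(m); u=[(xs.min()+xs.max())/2+x0,(ys.min()+ys.max())/2+y0]
    print(n,u,xs.min()+x0,xs.max()+x0,ys.min()+y0,ys.max()+y0,m.sum(),"z=.009",onz(n,u,.009),"z18",onz(n,u,.018))
for n in("top","side"):
    P=dict(top=dict(l=(318.5,260.7),m=(290,255.9),e=(246.9,255.1)),side=dict(l=(311.6,233.2),m=(320.5,222.7),e=(328.1,205)))[n]
    for k,z in (("l",.0844),("m",.06),("e",.0266)): print(n,k,onz(n,P[k],z).round(4))
E
```

```text
top [np.float64(414.5), np.float64(237.0)] 408 421 231 243 147 z=.009 [ 0.57346961 -0.37008702  0.009     ] z18 [ 0.572494   -0.36824933  0.018     ]
side [np.float64(334.5), np.float64(342.0)] 325 344 333 351 289 z=.009 [ 0.57067192 -0.36723483  0.009     ] z18 [ 0.57076365 -0.3758582   0.018     ]
top l [ 0.4972 -0.0643  0.0844]
top m [0.5143 0.0228 0.06  ]
top e [0.5206 0.1604 0.0266]
side l [ 0.4963 -0.0507  0.0844]
side m [0.5154 0.0349 0.06  ]
side e [0.5308 0.1781 0.0266]
```

View pics/crop1.png

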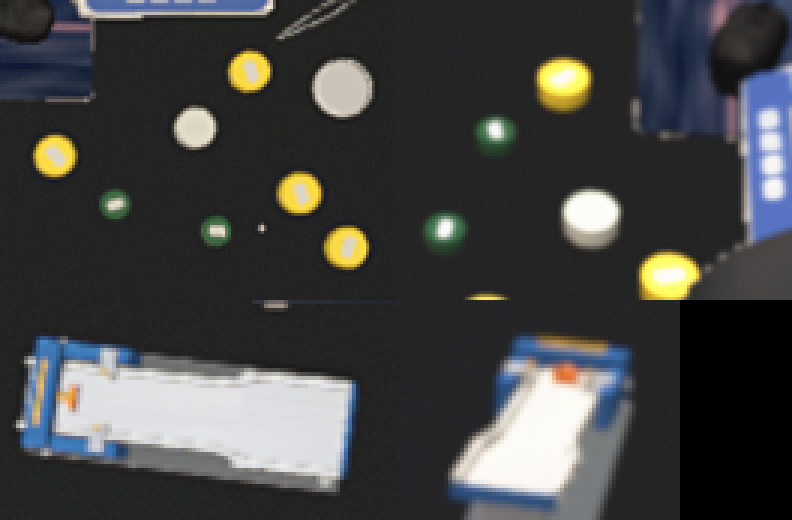

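The crop shows the white puck at top (415,237) / side (335,342), standing clear of the yellow and green ones. The chute's wide end with the blue lip faces right (−y), and the head with the orange stop faces left (+y). Next I'll start the move and overlay a chute model for a pose fit.

```bash
cat >> h.py <<'E'
A=.26
def chute(p,s,y,h):
    """chute coords: s along slope, y across, h above the floor -> world; p=(x,y,yaw)"""
    s,y,h=np.broadcast_arrays(*map(lambda v:np.asarray(v,float),(s,y,h)))
    cx=s*np.cos(A)+h*np.sin(A); cz=.06-s*np.sin(A)+h*np.cos(A); c,d=np.cos(p[2]),np.sin(p[2])
    return np.stack([p[0]+c*cx-d*y,p[1]+d*cx+c*y,cz],-1)
def togo(t,yaw=None):
    """tool-frame shift to world point t; yaw = wanted world heading of tool y"""
    s=get_state(); M=R.from_quat(s["tcp_rot"]).as_matrix(); d=M.T@(np.array(t)-s["eef_pos"])
    h=np.arctan2(M[1,1],M[0,1]); out=dict(shift=d.round(4),tcp=s["eef_pos"].round(4),ty=round(np.degrees(h),2),tx=M[:,0].round(3))
    if yaw is not None: out["spin"]=round(np.degrees((-(yaw-h)+np.pi/2)%np.pi-np.pi/2),2)
    return out
def overlay(p,f,n,box,img=None,k=6):
    im=viewer.read_camera(n) if img is None else cv2.imread(img)
    x0,y0,x1,y1=box; c=cv2.resize(im[y0:y1,x0:x1],None,fx=k,fy=k,interpolation=3)
    def L(P,col): cv2.polylines(c,[np.round((proj(n,P)-[x0,y0]+.5)*k).astype(int)],False,col,1)
    for g in(-1,1):
        for h in (0,.009): L(chute(p,[-.13,-.06,-.033,.13],[g*.03,g*.03,g*.0225,g*.0225],h),(0,0,255))
    L(chute(p,[-.134]*2,[-.03,.03],.006),(0,200,0)); L(chute(p,[-.13]*2,[-.03,.03],.0),(0,0,255))
    B=np.array([[.125,.045],[.125,-.045],[-.125,-.045],[-.125,.045],[.125,.045]]); a=p[2]
    L(np.c_[p[0]+np.cos(a)*B[:,0]-np.sin(a)*B[:,1],p[1]+np.sin(a)*B[:,0]+np.cos(a)*B[:,1],0*B[:,0]],(255,0,255))
    return c
E
python3 - <<'E'
from h import *
p=(.515,.028,np.radians(83))
a=overlay(p,0,"top",(235,225,340,285),"pics/top0.png",5);b=overlay(p,0,"side",(285,190,355,270),"pics/side0.png",5)
W=800; o=np.zeros((600,800,3),np.uint8); o[:300,:525]=a; o[200:600,450:800]=np.maximum(b,0); cv2.imwrite("pics/ov1.png",o)
print(togo((.45,.35,.25)),togo((.572,-.368,.15),p[2]))
E
```

```text
{'shift': array([-0.3303, -0.2103, -0.0187]), 'tcp': array([0.1942, 0.6465, 0.2313]), 'ty': np.float64(73.28), 'tx': array([-0.958,  0.288,  0.   ])} {'shift': array([-0.6538, -0.8628,  0.0813]), 'tcp': array([0.1942, 0.6465, 0.2313]), 'ty': np.float64(73.28), 'tx': array([-0.958,  0.288,  0.   ]), 'spin': np.float64(-9.72)}
```

View pics/ov1.png

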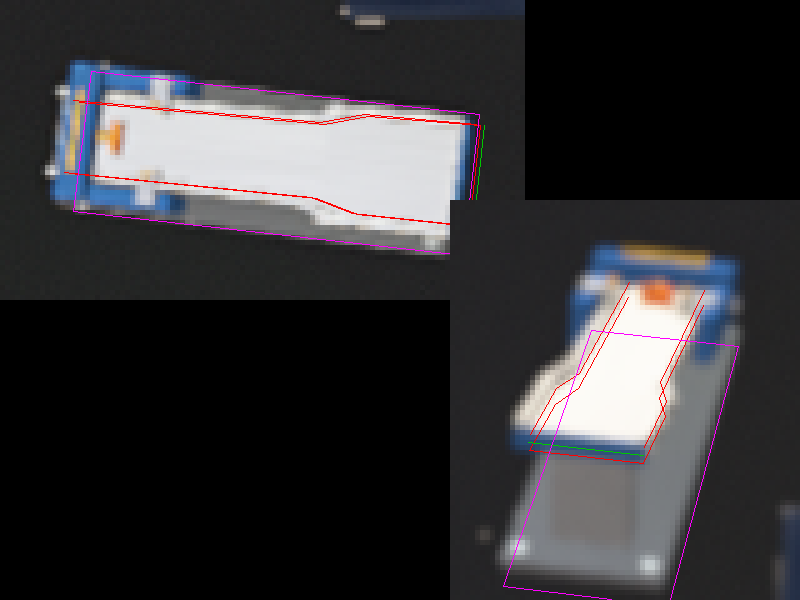

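```bash
cat > fit.py <<'E'
from h import *
from scipy.optimize import differential_evolution
k=4; data=[]
for n,box,cut in(("top",(280,225,345,290),None),("side",(280,222,360,280),None)):
    x0,y0,x1,y1=box; im=cv2.imread(f"pics/{n}0.png")[y0:y1,x0:x1]
    g=cv2.resize(im,None,fx=k,fy=k,interpolation=cv2.INTER_CUBIC).max(2)
    m=(g>75).astype(np.uint8)
    nl,lab,st,_=cv2.connectedComponentsWithStats(m); m=(lab==1+st[1:,4].argmax())
    data.append((n,box,m))
def sil(p,n,box,shape,t=.008):
    x0,y0,x1,y1=box; o=np.zeros(shape,np.uint8)
    def F(P):
        q=cv2.convexHull(((proj(n,P)-[x0,y0]+.5)*k).astype(np.float32)); cv2.fillConvexPoly(o,np.round(q).astype(int),1)
    B=np.array([[a*.125,b*.045] for a in(-1,1) for b in(-1,1)]); c,d=np.cos(p[2]),np.sin(p[2])
    F(np.vstack([np.c_[p[0]+c*B[:,0]-d*B[:,1],p[1]+d*B[:,0]+c*B[:,1],0*B[:,0]+z] for z in(0,t)]))
    def T(ss,w,hs): F(np.vstack([chute(p,s,g*ww,h) for s,ww in zip(ss,w) for g in(-1,1) for h in hs]))
    T([-.134,-.06],[.035,.035],(-.004,.006)); T([-.13,-.06],[.035,.035],(0,.009)); T([-.06,-.033],[.035,.0275],(0,.009)); T([-.033,.13],[.0275]*2,(0,.009))
    return o
def cost(q):
    c=0
    for i,(n,box,m) in enumerate(data):
        o=sil(q[:3],n,box,m.shape,q[3]).astype(bool); c+=(o^m).sum()/m.sum()
    return c
if __name__=="__main__":
    for sel in ([0,1],[0],[1]):
        D=data; data=[D[i] for i in sel]
        r=differential_evolution(cost,[(.49,.54),(.0,.06),(1.38,1.55),(.002,.014)],seed=1,maxiter=60,popsize=12)
        print(sel,r.x.round(4),np.degrees(r.x[2]).round(2),round(r.fun,4)); data=D
E
python3 fit.py
```

```text
Traceback (most recent call last):
  File "fit.py", line 27, in <module>
    r=differential_evolution(cost,[(.49,.54),(.0,.06),(1.38,1.55),(.002,.014)],seed=1,maxiter=60,popsize=12)
  File "fit.py", line 22, in cost
    o=sil(q[:3],n,box,m.shape,q[3]).astype(bool); c+=(o^m).sum()/m.sum()
      ~~~^^^^^^^^^^^^^^^^^^^^^^^^^^
  File "fit.py", line 17, in sil
    T([-.134,-.06],[.035,.035],(-.004,.006)); T([-.13,-.06],[.035,.035],(0,.009)); T([-.06,-.033],[.035,.0275],(0,.009)); T([-.033,.13],[.0275]*2,(0,.009))
                                                                                                                          ~^^^^^^^^^^^^^^^^^^^^^^^^^^^^^^^^
  File "fit.py", line 16, in T
    def T(ss,w,hs): F(np.vstack([chute(p,s,g*ww,h) for s,ww in zip(ss,w) for g in(-1,1) for h in hs]))
                    ~^^^^^^^^^^^^^^^^^^^^^^^^^^^^^^^^^^^^^^^^^^^^^^^^^^^^^^^^^^^^^^^^^^^^^^^^^^^^^^^^^
  File "fit.py", line 13, in F
    q=cv2.convexHull(((proj(n,P)-[x0,y0]+.5)*k).astype(np.float32)); cv2.fillConvexPoly(o,np.round(q).astype(int),1)
                       ~~~~^^^^^
  File "h.py", line 8, in proj
    p,f,M=cam(n); c=(np.atleast_2d(X)-p["xyz"])@M
          ~~~^^^
  File "h.py", line 5, in cam
    p=viewer.camera_params(n); f=240/np.tan(np.radians(p["fov_y"])/2)
ValueError: time passes only in moves, steps and waits
```

```bash
python3 -m handwheel '[[[0.0854,-0.0275,-0.0175,0,0],[0.0854,-0.0275,-0.0175,0,0],[0.0854,-0.0275,-0.0175,0,0],[0.0854,-0.0275,-0.0175,0,0],[0.0854,-0.0275,-0.0175,0,0],[0.0854,-0.0275,-0.0175,0,0],[0.0854,-0.0275,-0.0175,0,0],[0.0854,-0.0275,-0.0175,0,0],[0.0854,-0.0275,-0.0175,0,0],[0.0854,-0.0275,-0.0175,0,0],[0.0854,-0.0275,-0.0175,0,0],[0.0854,-0.0275,-0.0175,0,0]]]'
```

```text
time: 1.9
eef_pos: [0.4507, 0.3491, 0.2316]
tcp_rot: [0.145, 0.989, 0.0, 0.0]
contact_force: [0.8, 0.0, -0.7]
opening: 0.998
finger_force: 0.0
```

```bash
sed -i 's/^def cam/import functools\n@functools.cache\ndef cam/' h.py; time timeout 300 python3 fit.py; python3 -c "
from h import *
print(togo((.572,-.368,.15),np.radians(83)))"
```

```text
[0, 1] [0.5142 0.0393 1.4459 0.0137] 82.84 0.0948
[0] [0.5156 0.0381 1.4379 0.0088] 82.39 0.0116
[1] [0.5128 0.0443 1.4269 0.0053] 81.76 0.0173
{'shift': array([-0.3224, -0.6519,  0.0815]), 'tcp': array([0.4507, 0.3491, 0.2316]), 'ty': np.float64(73.28), 'tx': array([-0.958,  0.288, -0.   ]), 'spin': np.float64(-9.72)}
real	0m6.257s
user	0m6.832s
sys	0m0.032s
```

```bash
python3 -m handwheel '[[[0.0854,-0.018,-0.036,0,0],[0.0854,-0.018,-0.036,0,0],[0.0854,-0.018,-0.036,0,0],[0.0854,-0.018,-0.036,0,0],[0.0854,-0.018,-0.036,0,0],[0.0854,-0.018,-0.036,0,0],[0.0854,-0.018,-0.036,0,0],[0.0854,-0.018,-0.036,0,0],[0.0854,-0.018,-0.036,0,0],[0.0854,-0.018,-0.036,0,0],[0.0854,-0.018,-0.036,0,-4.4],[0.0854,0,0,0,-4.4]]]'
python3 -c "
from h import *
print(togo((.572,-.368,.12),np.radians(82.1)))"
```

```text
time: 2.9
eef_pos: [0.5263, -0.0922, 0.2318]
tcp_rot: [0.07, 0.998, -0.002, 0.001]
contact_force: [0.4, -0.1, -0.2]
opening: 0.999
finger_force: 0.0
{'shift': array([-0.0837, -0.2664,  0.1128]), 'tcp': array([ 0.5263, -0.0922,  0.2318]), 'ty': np.float64(81.93), 'tx': array([-0.99 ,  0.14 , -0.002]), 'spin': np.float64(-0.17)}
```

```bash
python3 -m handwheel '[[[0.0854,-0.0105,-0.0333,0.0,0],[0.0854,-0.0105,-0.0333,0.0,0],[0.0854,-0.0105,-0.0333,0.018,0],[0.0854,-0.0105,-0.0333,0.018,0],[0.0854,-0.0105,-0.0333,0.019,0],[0.0854,-0.0105,-0.0333,0.019,0],[0.0854,-0.0105,-0.0333,0.019,0],[0.0854,-0.0102,-0.0333,0.019,0],[0.0854,0,0,0,-0.17]]]'
python3 - <<'E'
from h import *
print(togo((.572,-.368,.03),np.radians(82.1)))
o=[]
for n,u in(("top",(415,237)),("side",(335,342))):
    im=viewer.read_camera(n); x,y=u; o.append(cv2.resize(im[y-50:y+50,x-50:x+50],(400,400),interpolation=3))
    print(n,proj(n,get_state()["eef_pos"]))
cv2.imwrite("pics/near1.png",np.hstack(o))
E
```

```text
time: 3.65
eef_pos: [0.5693, -0.3655, 0.113]
tcp_rot: [0.07, 0.998, 0.001, -0.003]
contact_force: [-0.8, 0.6, -1.7]
opening: 0.997
finger_force: 0.0
{'shift': array([-0.0035, -0.0023,  0.083 ]), 'tcp': array([ 0.5693, -0.3655,  0.113 ]), 'ty': np.float64(81.99), 'tx': array([-0.99 ,  0.139,  0.006]), 'spin': np.float64(-0.11)}
top [[419.32953681 234.30697144]]
side [[335.85484571 305.401973  ]]
```

View pics/near1.png

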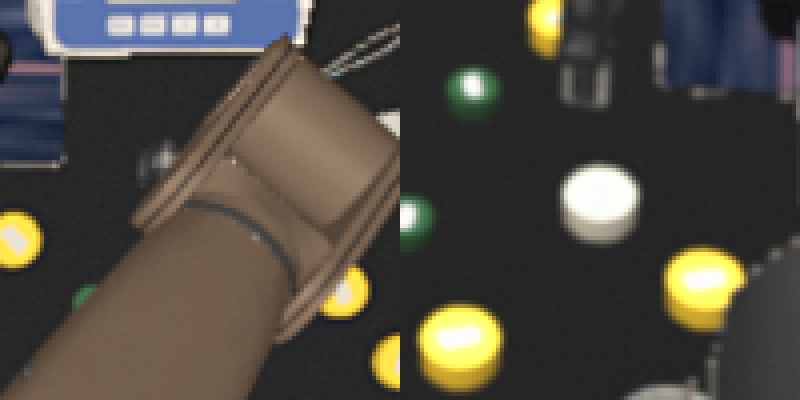

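The side view shows the open gripper straight above the white puck (crop 600,200), its near finger tip at crop (585,100); nothing else lies under the fingers. I'll descend.

```bash
python3 -m handwheel '[[[0.0854,-0.0022,-0.001,0.021,0],[0.0854,-0.0022,-0.001,0.021,0],[0.0854,0,0,0.021,0],[0.0854,0,0,0.020,0],[0.0854,0,0,0,0]]]'
python3 - <<'E'
from h import *
s=get_state();M=R.from_quat(s["tcp_rot"]).as_matrix()
print(togo((.573,-.368,.0),np.radians(82.1)))
u,v=335,330
im=viewer.read_camera("side"); cv2.imwrite("pics/near2.png",cv2.resize(im[280:380,275:395],(720,600),interpolation=3))
for g in(-1,1): print(((proj("side",s["eef_pos"]+M@[0,g*.0425,-.013])-[275,280]+.5)*6).round())
E
```

```text
time: 4.17
eef_pos: [0.574, -0.3604, 0.0332]
tcp_rot: [0.067, 0.998, 0.002, -0.003]
contact_force: [-0.8, 1.3, -0.8]
opening: 1.002
finger_force: 0.0
{'shift': array([-0.0002, -0.0078,  0.0332]), 'tcp': array([ 0.574 , -0.3604,  0.0332]), 'ty': np.float64(82.34), 'tx': array([-0.991,  0.133,  0.005]), 'spin': np.float64(0.24)}
[[353. 374.]]
[[391. 215.]]
```

View pics/near2.png

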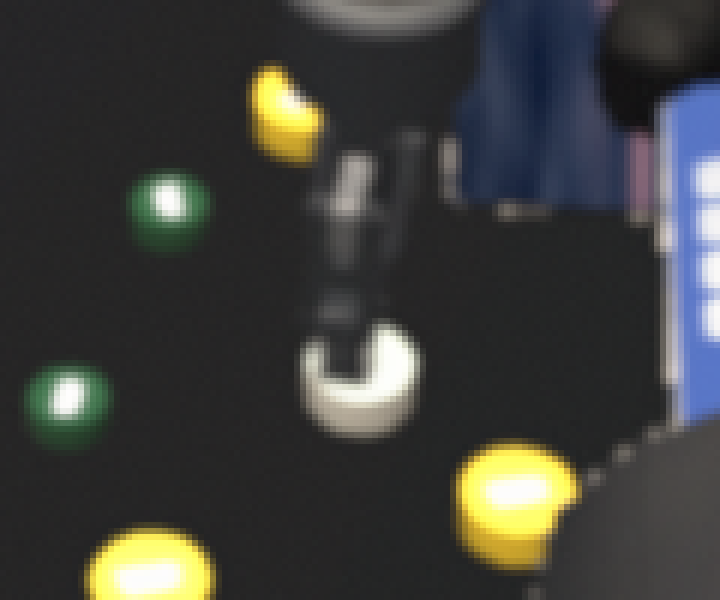

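The near finger tip shows at crop (347,376), where the model predicts (353,374), so the calibration holds. The puck is centred at crop (361,378). I'll correct y, descend and grip.

```bash
python3 -m handwheel '[[[0.0854,0,-0.0075,0,0],[0.0854,0,0,0.010,0],[0.0854,0,0,0.010,0],[0.0854,0,0,0.010,0],[0.0854,0,0,0,0]]]' 20
python3 -c "
from h import *
print(togo((.573,-.368,.003),np.radians(82.1)))"
```

```text
time: 4.63
eef_pos: [0.5732, -0.37, 0.0035]
tcp_rot: [0.068, 0.998, 0.001, -0.002]
contact_force: [-0.0, -0.2, -0.3]
opening: 0.998
finger_force: 0.0
{'shift': array([0.0005, 0.0019, 0.0005]), 'tcp': array([ 0.5732, -0.37  ,  0.0035]), 'ty': np.float64(82.24), 'tx': array([-0.991,  0.135,  0.004]), 'spin': np.float64(0.14)}
```

```bash
python3 -m handwheel '[[[0.03,0,0.001,0,0],[0.03,0,0,0,0],[0.03,0,0,0,0],[0.03,0,0,0,0],[0.03,0,0,0,0],[0.03,0,0,0,0],[0.03,0,0,0,0],[0.03,0,0,0,0]]]' 30
python3 -m handwheel '[[[0.03,0,0,-0.01,0],[0.03,0,0,-0.02,0],[0.03,0,0,-0.04,0],[0.03,0,0,-0.04,0],[0.03,0,0,-0.04,0],[0.03,0,0,0,0]]]'
python3 - <<'E'
from h import *
p=(.5142,.0412,np.radians(82.1))
L=chute(p,-.095,0,0); print(L,togo(L+[0,0,.06],p[2]))
E
```

```text
time: 5.3
eef_pos: [0.5754, -0.3706, 0.0072]
tcp_rot: [0.068, 0.998, -0.0, 0.001]
contact_force: [-0.4, -0.4, 2.9]
opening: 0.451
finger_force: 30.4
time: 5.8
eef_pos: [0.5789, -0.3735, 0.1682]
tcp_rot: [0.067, 0.998, -0.005, 0.007]
contact_force: [1.1, -0.6, 1.6]
opening: 0.449
finger_force: 30.3
[ 0.50158162 -0.04973575  0.08442265] {'shift': array([0.1206, 0.3107, 0.019 ]), 'tcp': array([ 0.5789, -0.3735,  0.1682]), 'ty': np.float64(82.26), 'tx': array([-0.991,  0.135, -0.015]), 'spin': np.float64(0.16)}
```

```bash
python3 -m handwheel '[[[0.03,0.012,0.033,0,0],[0.03,0.012,0.033,0,0],[0.03,0.012,0.033,0,0],[0.03,0.012,0.033,0,0],[0.03,0.012,0.033,0,0],[0.03,0.012,0.033,0,0],[0.03,0.012,0.033,0,0],[0.03,0.012,0.033,0,0],[0.03,0.012,0.033,0,0],[0.03,0.012,0.03,0,0],[0.03,0,0,0,0],[0.03,0,0,0,0]]]'
python3 - <<'E'
from h import *
p=(.5142,.0412,np.radians(82.1))
L=chute(p,-.075,0,0); print(L,togo(L+[0,0,.0155+.015],p[2]))
o=[]
for n,u in(("top",(305,258)),("side",(315,225))):
    im=viewer.read_camera(n); x,y=u; o.append(cv2.resize(im[y-50:y+50,x-50:x+50],(400,400),interpolation=3))
cv2.imwrite("pics/near3.png",np.hstack(o))
E
```

```text
time: 6.8
eef_pos: [0.4994, -0.0286, 0.1563]
tcp_rot: [0.066, 0.998, -0.0, -0.0]
contact_force: [-0.2, -0.6, 0.2]
opening: 0.449
finger_force: 30.3
[ 0.50423812 -0.03059138  0.07928104] {'shift': array([-0.0051, -0.0013,  0.0465]), 'tcp': array([ 0.4994, -0.0286,  0.1563]), 'ty': np.float64(82.43), 'tx': array([-0.991,  0.132,  0.   ]), 'spin': np.float64(0.33)}
```

View pics/near3.png

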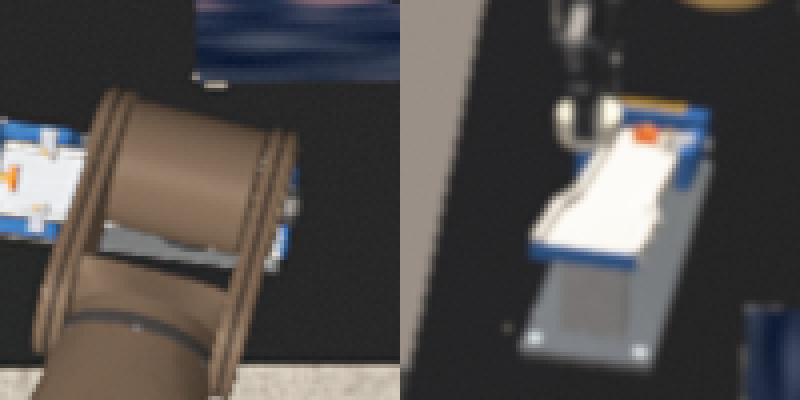

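The side view shows the puck held level and centred in the fingers at crop (587,120), above the chute; the wide end is at crop (590,230). I'll descend to just above the floor.

```bash
python3 -m handwheel '[[[0.03,-0.005,-0.001,0,0.3],[0.03,0,0,0.015,0],[0.03,0,0,0.016,0],[0.03,0,0,0.015,0],[0.03,0,0,0,0],[0.03,0,0,0,0]]]'
python3 - <<'E'
from h import *
p=(.5142,.0412,np.radians(82.1))
L=chute(p,-.075,0,0); print(togo(L+[0,0,.0135],p[2]))
a=overlay(p,0,"side",(270,180,370,280),None,6); cv2.imwrite("pics/near4.png",a)
E
```

```text
time: 7.4
eef_pos: [0.5047, -0.0326, 0.1096]
tcp_rot: [0.071, 0.997, 0.0, -0.001]
contact_force: [0.8, -0.2, 0.1]
opening: 0.452
finger_force: 30.3
{'shift': array([0.0008, 0.002 , 0.0168]), 'tcp': array([ 0.5047, -0.0326,  0.1096]), 'ty': np.float64(81.85), 'tx': array([-0.99 ,  0.142,  0.002]), 'spin': np.float64(-0.25)}
```

View pics/near4.png

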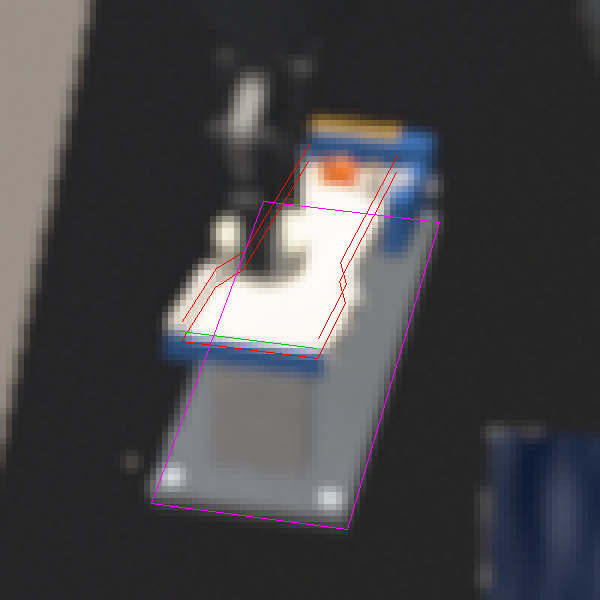

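The side view (6x) shows the puck at crop (260,240) between the walls and in line with the channel centre. The model overlay is within about 1 px. I'll lower it to touch.

```bash
python3 -m handwheel '[[[0.03,0.0005,0.001,0.007,0],[0.03,0,0.001,0.007,0],[0.03,0,0,0.002,0],[0.03,0,0,0,0]]]'

```

```text
time: 7.78
eef_pos: [0.5042, -0.0295, 0.0936]
tcp_rot: [0.07, 0.998, 0.0, -0.001]
contact_force: [0.4, -0.4, 0.2]
opening: 0.449
finger_force: 30.3
```

```bash
for i in 1 2; do python3 -m handwheel '[[[0.03,0,0,0.001,0],[0.03,0,0,0,0]]]' | grep -E "eef|contact"; done
```

```text
eef_pos: [0.5048, -0.0296, 0.0934]
contact_force: [0.5, -0.4, 0.1]
eef_pos: [0.5048, -0.0296, 0.0924]
contact_force: [-0.3, -0.0, -0.9]
```

```bash
for i in 1 2 3; do python3 -m handwheel '[[[0.03,0,0,0.001,0],[0.03,0,0,0,0]]]' | grep -E "eef|contact"; done
```

```text
eef_pos: [0.5047, -0.0296, 0.0913]
contact_force: [0.3, -0.4, -0.6]
eef_pos: [0.5049, -0.0297, 0.0905]
contact_force: [-0.7, 0.8, 0.6]
eef_pos: [0.5051, -0.0297, 0.0903]
contact_force: [-2.0, -0.0, 4.5]
```

```bash
python3 -m handwheel '[[[0.045,0,0,0,0],[0.052,0,0,0,0],[0.058,0,0,0,0],[0.058,0,0,0,0],[0.058,0,0,0,0],[0.058,0,0,-0.01,0],[0.058,0,0,-0.03,0],[0.058,0,0,-0.04,0],[0.03,0,-0.03,0,0],[0.0,0,-0.03,0,0],[0,0,0,0,0]]]'
python3 - <<'E'
from h import *
p=(.5142,.0412,np.radians(82.1))
print(togo(chute(p,-.12,0,0)+[0,0,.03],p[2]))
a=overlay(p,0,"side",(285,185,355,285),None,6)
b=viewer.read_camera("top")[215:315,255:318]; b=cv2.resize(b,None,fx=6,fy=6,interpolation=3)
cv2.imwrite("pics/near5.png",np.hstack([a,b]))
E
```

```text
time: 9.53
eef_pos: [0.4969, -0.0926, 0.1716]
tcp_rot: [0.072, 0.997, -0.002, 0.002]
contact_force: [0.4, 0.2, 0.8]
opening: 0.259
finger_force: 0.0
{'shift': array([0.0015, 0.0191, 0.0507]), 'tcp': array([ 0.4969, -0.0926,  0.1716]), 'ty': np.float64(81.79), 'tx': array([-0.99 ,  0.143, -0.004]), 'spin': np.float64(-0.31)}
```

View pics/near5.png

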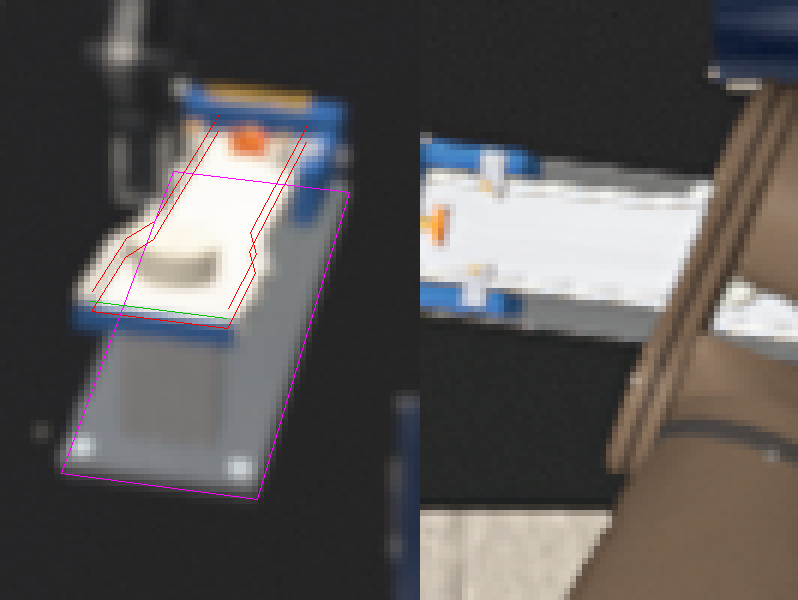

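The puck lies in the wide end with its near rim at crop (178,285), between walls at about x 100 and 250, flat and let go. Now I'll get its s-position from that rim.

```bash
python3 - <<'E'
from h import *
from scipy.optimize import least_squares
for p in [(.5142,.0412,np.radians(82.1)),(.5128,.0443,np.radians(81.8))]:
    for c in [(178,286),(133,262),(218,262)]:
        u=(np.array(c)+.5)/6-.5+[285,185]
        r=least_squares(lambda q:proj("side",chute(p,q[0]/100,q[1]/100,0))[0]-u,[-8,0]).x/100; print(c,r.round(4))
p=(.5142,.0412,np.radians(82.1))
print(togo(chute(p,-.1135,0,0)+[0,0,.03],p[2]))
E
```

```text
(178, 286) [-0.0885 -0.0005]
(133, 262) [-0.0658  0.0247]
(218, 262) [-0.0527 -0.0119]
(178, 286) [-0.0931 -0.0031]
(133, 262) [-0.0707  0.0221]
(218, 262) [-0.0573 -0.0143]
{'shift': array([0.0004, 0.0224, 0.0508]), 'tcp': array([ 0.4963, -0.0897,  0.17  ]), 'ty': np.float64(81.82), 'tx': array([-0.99 ,  0.142, -0.001]), 'spin': np.float64(-0.28)}
```

```bash
python3 -m handwheel '[[[0,0,0.0115,0.01,-0.28],[0,0,0.011,0.02,0],[0,0,0,0.02,0],[0,0,0,0,0],[0,0,0,0,0],[0,0,0,0,0]]]'; python3 - <<'E'
from h import *
p=(.5142,.0412,np.radians(82.1))
print(togo(chute(p,-.1135,0,0)+[0,0,.011],p[2]))
E
```

```text
time: 10.13
eef_pos: [0.4997, -0.066, 0.1196]
tcp_rot: [0.067, 0.998, 0.0, 0.0]
contact_force: [0.8, 0.2, -0.4]
opening: 0.003
finger_force: 0.0
{'shift': array([ 0.0004, -0.0016,  0.0195]), 'tcp': array([ 0.4997, -0.066 ,  0.1196]), 'ty': np.float64(82.3), 'tx': array([-0.991,  0.134, -0.   ]), 'spin': np.float64(0.2)}
```

```bash
python3 -m handwheel '[[[0,0,-0.0016,0.01,0.2],[0,0,0,0.009,0],[0,0,0,0,0],[0,0,0,0,0]]]' | grep -E "eef|cont"; for i in 1 2 3 4; do python3 -m handwheel '[[[0,0,0,0.001,0],[0,0,0,0,0]]]' | grep -E "eef|contact"; done
```

```text
eef_pos: [0.4986, -0.0683, 0.0996]
contact_force: [-0.1, -0.2, -0.0]
eef_pos: [0.4993, -0.0685, 0.0995]
contact_force: [-0.5, 0.7, -0.6]
eef_pos: [0.4993, -0.0684, 0.0984]
contact_force: [0.3, -0.1, 0.2]
eef_pos: [0.4992, -0.0683, 0.0973]
contact_force: [0.0, 0.5, -0.4]
eef_pos: [0.4991, -0.0683, 0.0962]
contact_force: [-0.1, 0.8, 0.7]
```

```bash
for i in 1 2 3 4; do python3 -m handwheel '[[[0,0,0,0.001,0],[0,0,0,0,0]]]' | grep -E "eef|contact"; done
```

```text
eef_pos: [0.499, -0.0683, 0.0951]
contact_force: [0.1, -0.7, 0.2]
eef_pos: [0.4991, -0.0683, 0.0941]
contact_force: [-0.3, 0.0, 0.1]
eef_pos: [0.4991, -0.0683, 0.0931]
contact_force: [-0.4, 0.8, 0.2]
eef_pos: [0.4991, -0.0683, 0.0921]
contact_force: [0.4, 0.3, -0.7]
```

```bash
cat > st.py <<'E'
from h import *
p=(.5142,.0412,np.radians(82.1))
s=get_state(); d=s["eef_pos"]-[p[0],p[1],.06]; f=np.array([np.cos(p[2]),np.sin(p[2]),0]); l=np.array([-f[1],f[0],0])
x=d@f; a=f*np.cos(A)-[0,0,np.sin(A)]
print("t",round(s["time"],2),"s %.1f lat %.1f above floor %.1f mm"%(1e3*x/np.cos(A),1e3*d@l,1e3*(d[2]+x*np.tan(A))),"F slope %.1f lat %.1f up %.1f"%(-s["contact_force"]@a,s["contact_force"]@l,s["contact_force"][2]))
E
python3 - <<'E'
from h import *
from scipy.optimize import least_squares
p=(.5142,.0412,np.radians(82.1))
for nm,u,h in(("roll",(265.7,252.9),.02),("stop",(258,252.3),.015)):
    r=least_squares(lambda q:proj("top",chute(p,q[0]/100,q[1]/100,h))[0]-u,[-8,0]).x/100; print(nm,r.round(4))
E
python3 -m handwheel '[[[0,0,0,-0.002,0],[0,0,0.0024,0.0006,0],[0,0,0.0024,0.0006,0],[0,0,0.0024,0.0006,0],[0,0,0,0,0]]]' >/dev/null; python3 st.py
python3 -m handwheel '[[[0,0,0.0024,0.0006,0],[0,0,0.0024,0.0006,0],[0,0,0.0024,0.0006,0],[0,0,0.0024,0.0006,0],[0,0,0.0024,0.0006,0]]]' >/dev/null; python3 st.py
python3 -m handwheel '[[[0,0,0.0024,0.0006,0],[0,0,0.0024,0.0006,0],[0,0,0.0024,0.0006,0],[0,0,0.0024,0.0006,0],[0,0,0.0024,0.0006,0]]]' >/dev/null; python3 st.py
```

```text
roll [ 0.0526 -0.002 ]
stop [ 0.0802 -0.0016]
t 12.22 s -106.4 lat 0.0 above floor 5.0 mm F slope -0.5 lat 1.0 up -0.4
t 12.63 s -94.3 lat -0.2 above floor 5.2 mm F slope -0.2 lat -0.6 up 0.5
t 13.05 s -81.9 lat -0.2 above floor 5.4 mm F slope -0.2 lat 0.2 up -0.6
```

```bash
for i in 1 2 3; do python3 -m handwheel '[[[0,0,0.0039,0.00103,0],[0,0,0.0039,0.00103,0],[0,0,0.0039,0.00103,0],[0,0,0.0039,0.00103,0],[0,0,0.0039,0.00103,0]]]' >/dev/null; python3 st.py; done
python3 - <<'E'
from h import *
p=(.5142,.0412,np.radians(82.1))
a=overlay(p,0,"side",(285,185,355,285),None,6)
b=viewer.read_camera("top")[215:315,235:298]; b=cv2.resize(b,None,fx=6,fy=6,interpolation=3)
cv2.imwrite("pics/near6.png",np.hstack([a,b]))
E
```

```text
t 13.47 s -61.5 lat -0.2 above floor 5.5 mm F slope -0.1 lat 0.2 up 0.1
t 13.88 s -41.4 lat -0.2 above floor 5.5 mm F slope 0.3 lat -0.6 up -0.1
t 14.3 s -21.2 lat -0.3 above floor 5.5 mm F slope 0.1 lat -0.2 up -0.7
```

View pics/near6.png

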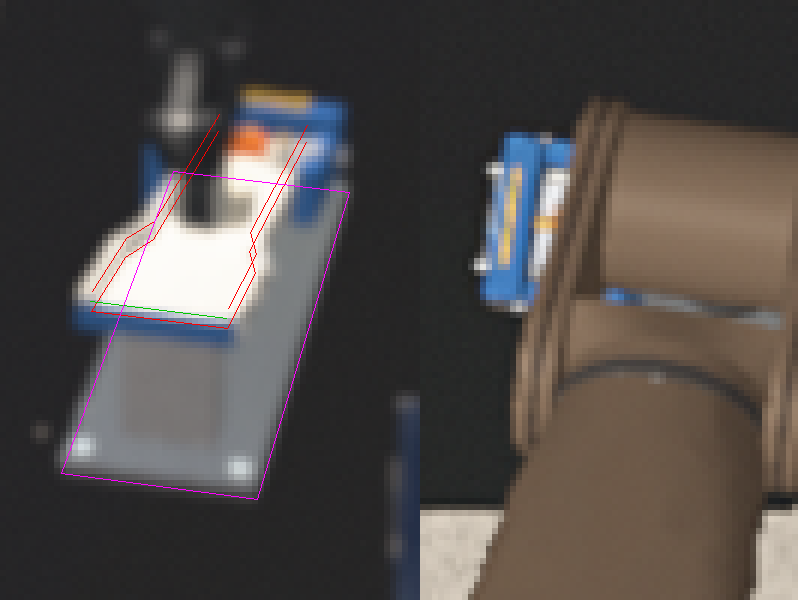

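The side view shows the puck ahead of the closed fingers (tip at crop (203,222)), inside the narrow channel, with the head clear. The fingers look about 2 mm left of centre, so I'll trim that and go on.

```bash
python3 -m handwheel '[[[0,-0.0005,0.0029,0.00077,0],[0,-0.0005,0.0029,0.00077,0],[0,-0.0005,0.0029,0.00077,0],[0,0,0.0029,0.00077,0],[0,0,0.0029,0.00077,0],[0,0,0.0029,0.00077,0]]]' >/dev/null; python3 st.py
for i in 1 2 3 4 5 6; do python3 -m handwheel '[[[0,0,0.00145,0.00038,0],[0,0,0.00145,0.00038,0]]]' >/dev/null; python3 st.py; done
```

```text
t 14.9 s -3.3 lat -1.8 above floor 5.5 mm F slope 1.2 lat 0.2 up 0.3
t 15.07 s -0.4 lat -1.8 above floor 5.5 mm F slope 0.3 lat 0.8 up -0.0
t 15.23 s 2.5 lat -1.8 above floor 5.5 mm F slope -0.1 lat -0.1 up -0.5
t 15.4 s 5.5 lat -1.8 above floor 5.5 mm F slope -0.0 lat 0.9 up 0.0
t 15.57 s 8.5 lat -1.8 above floor 5.6 mm F slope 0.6 lat 0.9 up 0.3
t 15.73 s 11.5 lat -1.9 above floor 5.6 mm F slope 0.3 lat 0.0 up -0.3
t 15.9 s 14.1 lat -2.0 above floor 5.6 mm F slope 2.7 lat 0.3 up 0.7
```

```bash
for i in 1 2 3 4 5 6 7 8 9 10; do python3 -m handwheel '[[[0,0,0.00048,0.00013,0],[0,0,0.00048,0.00013,0]]]' >/dev/null; python3 st.py; done
```

```text
t 16.07 s 15.0 lat -2.0 above floor 5.6 mm F slope 3.4 lat 0.1 up 1.1
t 16.23 s 16.1 lat -2.0 above floor 5.6 mm F slope 2.0 lat 0.4 up 1.3
t 16.4 s 17.3 lat -1.9 above floor 5.6 mm F slope 3.4 lat -0.1 up -0.1
t 16.57 s 18.4 lat -1.9 above floor 5.6 mm F slope 2.1 lat 0.6 up 0.6
t 16.73 s 19.5 lat -1.8 above floor 5.6 mm F slope 2.0 lat -0.3 up 0.9
t 16.9 s 20.5 lat -1.8 above floor 5.6 mm F slope 3.2 lat 0.5 up 1.0
t 17.07 s 21.6 lat -1.8 above floor 5.6 mm F slope 2.0 lat -0.7 up 0.7
t 17.23 s 22.6 lat -1.8 above floor 5.6 mm F slope 1.5 lat -0.3 up 0.4
t 17.4 s 23.5 lat -1.7 above floor 5.5 mm F slope 1.3 lat 0.3 up 0.2
t 17.57 s 24.5 lat -1.8 above floor 5.5 mm F slope 0.9 lat -0.2 up 0.9
```

```bash
for i in 1 2 3 4 5 6 7 8 9 10; do python3 -m handwheel '[[[0,0,0.00048,0.00013,0],[0,0,0.00048,0.00013,0]]]' >/dev/null; python3 st.py; done
```

```text
t 17.73 s 25.5 lat -1.8 above floor 5.5 mm F slope 0.2 lat 0.4 up 1.0
t 17.9 s 26.5 lat -1.8 above floor 5.6 mm F slope 0.5 lat -0.2 up 0.4
t 18.07 s 27.5 lat -1.8 above floor 5.5 mm F slope 0.4 lat 0.2 up -0.3
t 18.23 s 28.4 lat -1.8 above floor 5.5 mm F slope -1.1 lat -0.8 up 0.3
t 18.4 s 29.4 lat -1.8 above floor 5.5 mm F slope -0.3 lat 0.4 up -0.4
t 18.57 s 30.4 lat -1.9 above floor 5.5 mm F slope 0.2 lat -0.9 up 0.2
t 18.73 s 31.3 lat -1.8 above floor 5.5 mm F slope -0.9 lat -0.2 up 0.7
t 18.9 s 32.3 lat -1.9 above floor 5.5 mm F slope -1.0 lat 0.5 up -0.2
t 19.07 s 33.3 lat -1.8 above floor 5.5 mm F slope -0.1 lat 0.4 up -0.6
t 19.23 s 34.1 lat -1.9 above floor 5.5 mm F slope 2.2 lat -0.7 up 1.3
```

```bash
for i in 1 2 3; do python3 -m handwheel '[[[0,0,0.0005,0.00013,0],[0,0,0,0,0]]]' >/dev/null; python3 st.py; done
```

```text
t 19.4 s 34.4 lat -2.0 above floor 5.5 mm F slope 2.8 lat 0.1 up 1.2
t 19.57 s 34.9 lat -2.0 above floor 5.5 mm F slope 3.7 lat -0.1 up 1.6
t 19.73 s 35.4 lat -2.0 above floor 5.5 mm F slope 4.1 lat -0.7 up 2.3
```

```bash
for i in 1 2; do python3 -m handwheel '[[[0,0,0.0005,0.00012,0],[0,0,0,0,0]]]' >/dev/null; python3 st.py; done
```

```text
t 19.9 s 35.9 lat -2.0 above floor 5.5 mm F slope 4.8 lat 0.0 up 2.7
t 20.07 s 36.2 lat -2.1 above floor 5.6 mm F slope 5.9 lat 0.2 up 2.2
```

```bash
python3 -m handwheel '[[[0,0,0.0005,0.00012,0],[0,0,0,0,0]]]' >/dev/null; python3 st.py; python3 -m handwheel '[[[0,0,0,0,0],[0,0,0,0,0],[0,0,0,0,0],[0,0,0,0,0],[0,0,0,0,0],[0,0,0,0,0]]]' >/dev/null; python3 st.py
```

```text
t 20.23 s 36.6 lat -2.1 above floor 5.6 mm F slope 6.7 lat 0.5 up 2.2
t 20.73 s 36.6 lat -2.1 above floor 5.6 mm F slope 6.9 lat 0.4 up 2.2
```

The stop is pressed at about 7 N (about 4 mm) and has been held. Now I'll withdraw uphill, lift, and check.

```bash
python3 -m handwheel '[[[0,0,-0.0005,-0.00015,0],[0,0,-0.001,-0.0003,0],[0,0,-0.001,-0.0003,0],[0,0,-0.002,-0.0006,0],[0,0,-0.004,-0.0012,0],[0,0,-0.006,-0.002,0],[0,0,-0.006,-0.004,0],[0,0,0,-0.02,0],[0,0,0,-0.03,0],[0,0,-0.03,-0.03,0],[0,0,-0.04,-0.03,0],[0,0,-0.04,0,0]]]' >/dev/null; python3 st.py
python3 -m handwheel '[[[0,0,-0.04,0,0],[0,0,-0.04,0,0],[0,0,-0.04,0,0],[0,0,-0.04,0,0],[0,0,0,0,0]]]' >/dev/null; python3 st.py
python3 - <<'E'
from h import *
p=(.5142,.0412,np.radians(82.1))
b=overlay(p,0,"side",(285,185,345,265),None,6)
a=viewer.read_camera("top")[225:290,235:300]; a=cv2.resize(a,None,fx=6,fy=6,interpolation=3)
o=np.zeros((480,760,3),np.uint8); o[:390,:390]=a; o[:480,400:760]=b; cv2.imwrite("pics/end.png",o)
E
```

```text
t 21.73 s -91.0 lat -5.2 above floor 92.6 mm F slope -0.2 lat -2.6 up 1.0
t 22.15 s -262.4 lat -1.6 above floor 42.6 mm F slope 0.2 lat -0.3 up 0.4
```

View pics/end.png

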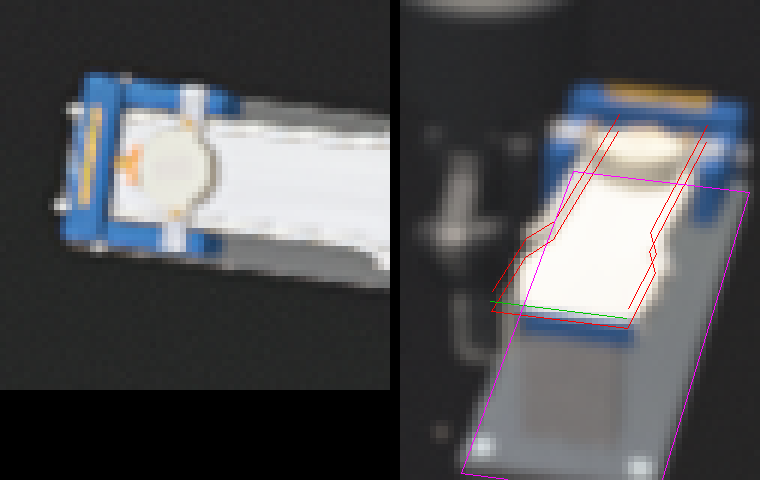

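The top view shows the puck at crop (175,168), past the rollers (190,105) and (175,235), resting on the orange stop at (130,163). It is flat and centred, and the hand is clear.

```bash
python3 -c "
from plant import sign_off
print(sign_off())"
```

```text
the job is handed in; nothing more can be done
None
```

The white specimen was laid in the chute, pushed through the rollers and pressed home at about 7 N (about 4 mm of stop travel, judged by force) for about 0.5 s; it was left resting on the stop with the hand clear, and the job is handed in (no verdict was returned).

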